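# Bring the print tally up to its mark

## Task

The print tally on the bench is a few clicks behind: with a fingertip, flick the lobes of its wheel round anticlockwise as seen from above, click by click, until the yellow lobe rests at the red pointer, and stop exactly there (the ratchet lets it go no way back, so do not run a click past). Only push the wheel: the counter must not be lifted, tipped or shoved along the bench, and everything else on the bench stays where it is.

Things in the scene. Friction and masses are not known exactly. Their poses are not given: they have to be found in the camera images.
- tally_counter: bench tally counter, loose, about 3.6 kg, on rubber feet: blue housing on a dark foot plate, horizontal star wheel on top. Origin on the wheel's axle at the underside of the feet; z up, x from the axle to the red pointer. Foot plate x -57 to +93, y -58 to +58 mm, 13 mm high; housing about 78 mm square, 44 mm high. It slides if pushed with about 18 N
- tally_wheel (a joint): turn of the wheel, rad, growing anticlockwise seen from above; 0: yellow lobe at the pointer. A ratchet holds it at multiples of pi/3 (a click) and lets it turn only forward, with 2 to 4 N at a lobe. Starts 2 to 4 clicks before 0. The click falls at about 75 percent of the way; let go earlier, the wheel springs back to the click before, and if pushed beyond a click, back to that click
- yellow_lobe (a point): top of the yellow lobe. The wheel is a black disc of 34 mm radius, 47 to 61 mm above the bench, with 6 lobes 60 degrees apart (5 grey, 1 yellow). Each ends in an upright round post of 12 mm diameter, 46 to 62 mm above the bench, centre (this point) 60 mm from the axle, on an 8 mm web; clear gap between posts 48 mm. The yellow one lies along the counter's +x at joint value 0
- pointer_tip (a point): inner tip of the red pointer, 70 mm from the axle, 66 mm above the bench, fixed to the counter on a blue post that stands 75 to 91 mm from the axle, 30 mm wide; top of the pointer 69 mm above the bench
- lino_block: bystander: mounted lino block with a dark green face, 60x75x21 mm, lying to the left of the counter; origin at the centre of its underside
- baren: bystander: round wooden rubbing disc with a knob, 108 mm across, 48 mm high, to the right of the counter; origin at the centre of its underside
- brayer: bystander: ink roller with a wooden handle, 189x121x35 mm, lying at the left side; origin at the centre of its underside
- mug: bystander: green and white mug, 101 mm high, far left; origin at the centre of its underside
- pigment_jar: bystander: closed jar, 67 mm across, 102 mm high, far right; origin at the centre of its underside
- masking_tape: bystander: roll of tan masking tape lying flat, 104 mm across, 25 mm high, at the right side; origin at the centre of its underside
- green_pen: bystander: green and white pen 135 mm long, 16 mm high, lying at the right front; origin at the centre of its underside
Things that resemble listed ones, but are neither listed nor needed, are in the scene too. Leave any orange or pink look-alike of the tally_counter alone.

How it is judged:
By the outcome, as a careful person would: the job done as asked, in the order asked, and still so for the second after the job is handed in, with the robot touching nothing.
It also fails if it takes over 51 s, if anything falls off the work surface, if the arm or the gripper's body presses on something with over 40 N, if the wrist force passes 120 N, or if a joint passes its speed limit or range.

## Robot

A 6-joint arm with a two-finger parallel gripper is mounted at the origin on the work surface; the furniture and walls round the work are solid. World frame = base frame: x ahead of the robot, y to its left, z up, the work surface at z = 0. Lengths are in m, angles in rad, forces in N, time in s.
With the tool pointing down it reaches from about 0.375 to 0.9 m from the base axis. Payload 3.1 kg.
Tool frame: the origin (TCP) lies between the finger pads; the fingertips stand 25 mm ahead of it and the grasp point (between the pads) lies 6 mm ahead of it; y points along the fingers, x is the direction in which the jaws open and shut, and the axes are right-handed (so a half turn about y gives the same grasp; the last joint's range is limited). The gripper opens to 87 mm and grips with 3 to 60 N. Pads are 19 mm wide; open, the fingers measure 117 mm over their backs; the gripper's body (75 mm by 190 mm) begins 51 mm behind the grasp point.
Start: joints at [1.117, 0.527, 1.433, -0, 1.181, -0.178], TCP at [0.17, 0.601, 0.248] pointing down, gripper open.
Joint ranges: [-3.08, 3.08], [-0.75, 2.2], [0.22, 2.44], [-1.43, 4.57], [0, 2.65], [-2.85, 2.85]. Speed limits (rad/s): [2.79, 2.79, 3.14, 3.14, 3.14, 3.14].

## Interface

Orientations are given as a unit quaternion [x, y, z, w].
In Python, from rig import robot gives the robot as it stands.
- The arm moves only by the tool carry_out, never from a script. Its argument "moves" is a list of rows, each a list of 7 numbers: the opening, from 0 (shut) to 1 (fully open), then the shift along the tool's x, y, z in cm, then the turn, a rotation vector about the tool's x, y, z in rad. In form: [[grip, x, y, z, rx, ry, rz], ...]. A call has 1 to 20 rows; each row is the pose to reach, as a shift and turn from the pose commanded when the call began, along the tool's axes at that moment; what a row does not reach only later rows make up. A row lasts 1/10 s, in which the tool goes at most 50 mm and 8.59 degrees, less where a joint would pass 70% of its speed; a pose out of reach is approached as far as the arm can. A call with a gripper value outside its range is refused whole. The fingers move at their own pace and stop on an object; "force" is the grip in N (left out, the last holds). Time passes only in rows, so rows that repeat a pose let the fingers close. It gives the time, the measured TCP pose, the force and the opening at its end, in the units of the state.
- robot.get_obs(): the state, without advancing time (a new reading comes with each control period).
- robot.camera(name): name is "scene" or "top" or "wrist"; returns the picture (480x640x3 uint8, red, green, blue); there is no depth.
- robot.camera_params(name): a dict with "fx", "fy", "cx", "cy" (pixels), "extrinsics" (4x4, takes a point from camera to world coordinates); the wrist camera has in their place "mount" (4x4, takes a point from camera to tool coordinates, whose origin is the TCP and whose axes are the tool frame's). Camera axes: x right, y down, z forward; pixel columns grow to the right and rows downward; lengths in m; the calibration is good to about 2 mm. A picture is of the moment at which its call begins: read the wrist's pose just before it. camera_params takes no time and is no camera call.
- robot.hand_in(): hands the job in, once; it reports no verdict.
The state is a dict: "time": time; "q": joint angles; "joint_velocities": joint speeds; "joint_torque": joint torques, N m; "position": TCP position; "tool_rot": TCP orientation; "ft_force": force on the tool from outside, world axes, zero at the start; "moment": the same for the moment, N m; "grip_width": finger opening in m.
Only numpy, scipy, OpenCV 4.12 (cv2) and the standard library are available. Lean on these libraries where they do the work, as an engineer would, in place of code of your own. Each camera call takes 0.05 s, during which the arm holds its last target.

## Working session

There is one attempt and no reset: what is moved stays moved. The work goes in short steps, Python scripts to look and compute and a tool call to move; the robot and the scene stay as the last step left them, time stands still between calls to the robot, and variables do not carry over. Pictures are saved under pics/ and viewed, and the job is handed in when it is done.

Besides the shell and the picture viewer there is one more tool, called after ">>>" by a JSON object that holds its "fn" and its "kwargs". carry_out: Moves the arm, as the interface text tells. Its arguments: {"type":"object","properties":{"moves":{"type":"array"},"force":{"type":"number"}},"required":["moves"]}

```bash
mkdir -p pics; ls
python3 - <<'E'
from rig import robot
import cv2,numpy as np
np.set_printoptions(precision=4,suppress=True)
o=robot.get_obs();print(o)
for n in("scene","top"):
    cv2.imwrite(f"pics/{n}0.png",robot.camera(n)[:,:,::-1]);print(robot.camera_params(n))
print(robot.camera_params("wrist"))
E
```

```text
pics
{'time': 0.0, 'q': array([ 1.1165,  0.5284,  1.4339,  0.    ,  1.1814, -0.1785]), 'joint_velocities': array([-0.0006, -0.0011,  0.0024,  0.    , -0.0004,  0.0008]), 'joint_torque': array([  0.    , -44.0048, -17.6593,   0.0633,   0.0582,  -0.0002]), 'position': array([0.1699, 0.6008, 0.2466]), 'tool_rot': array([ 0.5643,  0.4259, -0.4272, -0.5636]), 'ft_force': array([-1.1759,  1.0174, -0.9129]), 'moment': array([0.0025, 0.0344, 0.0523]), 'grip_width': 0.08704447877790633}
{'fx': 512.8718254517197, 'fy': 512.8718254517197, 'cx': 319.58220602853976, 'cy': 240.45219863390196, 'extrinsics': array([[ 0.4829, -0.5603,  0.673 , -0.4466],
       [-0.8757, -0.313 ,  0.3677, -0.4697],
       [ 0.0046, -0.7669, -0.6418,  0.9633],
       [ 0.    ,  0.    ,  0.    ,  1.    ]])}
{'fx': 591.3393866558979, 'fy': 591.3393866558979, 'cx': 315.9918610242391, 'cy': 243.50527329305362, 'extrinsics': array([[ 0.0226, -0.9978,  0.0621,  0.3937],
       [-0.9996, -0.0214,  0.0194, -0.0003],
       [-0.0181, -0.0625, -0.9979,  1.6052],
       [ 0.    ,  0.    ,  0.    ,  1.    ]])}
{'fx': 362.60509480844934, 'fy': 362.60509480844934, 'cx': 316.42815998874914, 'cy': 242.6990590782538, 'mount': array([[ 1.    , -0.    ,  0.    , -0.0002],
       [-0.    , -0.2987,  0.9543, -0.1374],
       [-0.    , -0.9543, -0.2987,  0.0833],
       [ 0.    ,  0.    ,  0.    ,  1.    ]])}
```

View pics/top0.png

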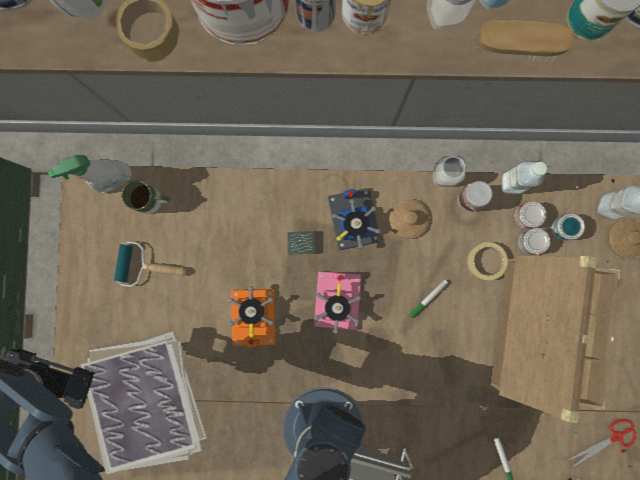

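View pics/scene0.png

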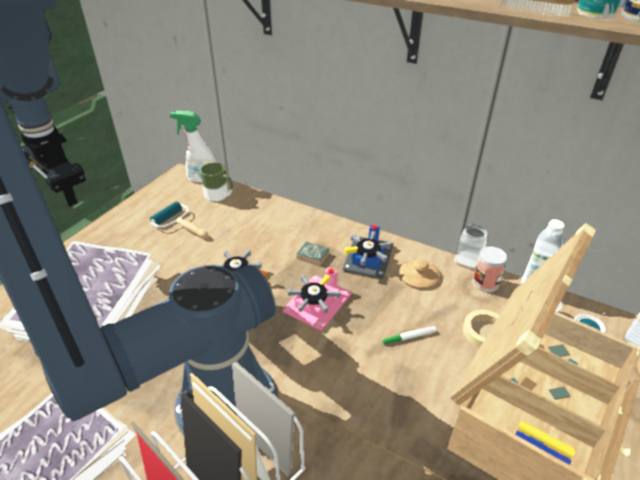

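Run:
```python
from scipy.spatial.transform import Rotation as R
print(R.from_quat([ 0.5643,  0.4259, -0.4272, -0.5636]).as_matrix().round(3))
import cv2
a=cv2.imread('pics/top0.png')
cv2.imwrite('pics/t1.png',cv2.resize(a[150:350,200:450],None,fx=3,fy=3,interpolation=cv2.INTER_CUBIC))
```

```text
[[ 0.272 -0.001 -0.962]
 [ 0.962 -0.002  0.272]
 [-0.002 -1.     0.   ]]
```

View pics/t1.png

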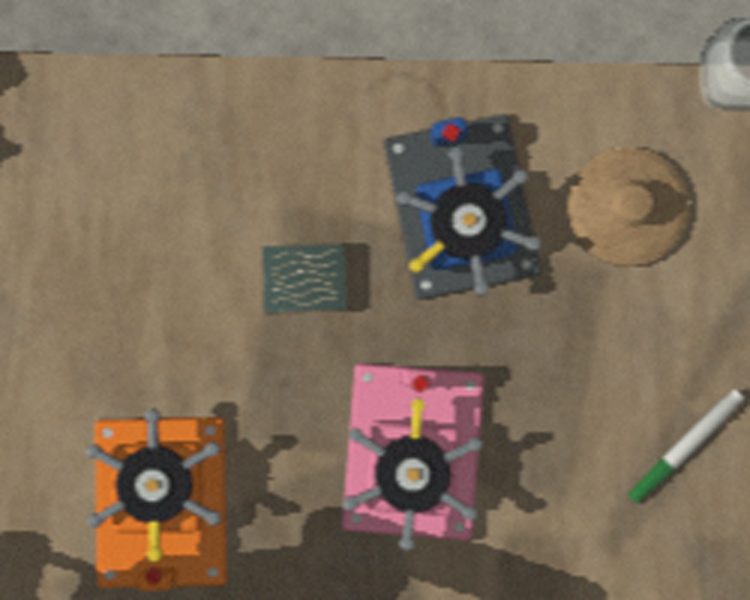

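Run:
```python
import cv2
a=cv2.imread('pics/top0.png')
cv2.imwrite('pics/t2.png',cv2.resize(a[180:260,310:410],None,fx=7,fy=7,interpolation=cv2.INTER_CUBIC))
```

```text
(no output)
```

View pics/t2.png

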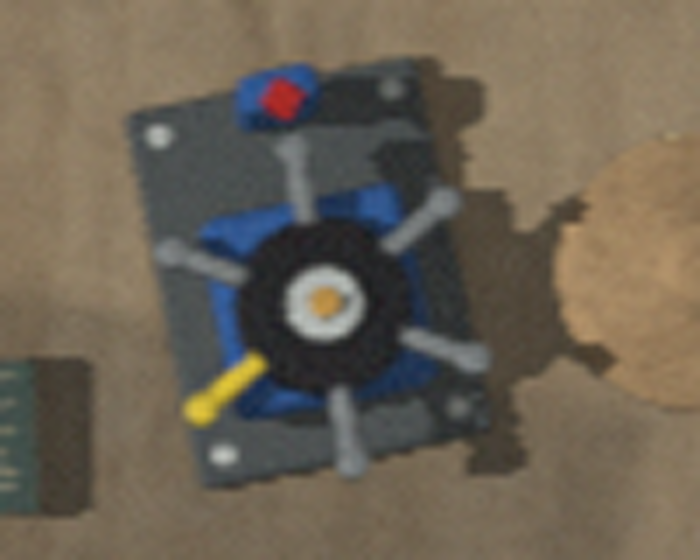

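```bash
cat > h.py <<'E'
import numpy as np
from rig import robot
from scipy.spatial.transform import Rotation as R
np.set_printoptions(precision=4,suppress=True)
def ray(n,u,v,z):
    p=robot.camera_params(n);E=p['extrinsics']
    d=E[:3,:3]@np.array([(u-p['cx'])/p['fx'],(v-p['cy'])/p['fy'],1]);o=E[:3,3]
    return o+d*(z-o[2])/d[2]
E
python3 - <<'E'
from h import *
P=[(291,150),(170,252),(200,410),(350,464),(478,357),(447,200)]
W=np.array([ray('top',310+(a+.0)/7,180+b/7,.062) for a,b in P])
c=W.mean(0);print(c)
d=(W-c)[:,:2];print(np.hypot(*d.T), (np.degrees(np.arctan2(d[:,1],d[:,0]))-60*np.arange(6)+180)%360-180)
q=ray('top',310+284/7,180+98/7,.068)-c;print(q,np.degrees(np.arctan2(q[1],q[0])))
th=np.radians(12.5)
c=c[:2];r=np.array([np.cos(th+np.radians(150)),np.sin(th+np.radians(150))]);n=np.array([-r[1],r[0]])
print('r',r,'n',n)
o=robot.get_obs();T=R.from_quat(o['tool_rot']).as_matrix()
start=c+r*(52+8)/1e3+n*(-30-15.5-6)/1e3
print('start',start,np.hypot(*start))
d=np.array([*start,.15])-o['position']
print('shift cm tool',T.T@d*100)
for s in (1,-1):
    x=np.array([*(s*r),0]);y=np.array([0,0,-1.]);z=np.cross(x,y)
    G=np.stack([x,y,z],1);print(s,(R.from_matrix(T.T@G)).as_rotvec())
E
```

```text
[ 0.5441 -0.0741  0.062 ]
[0.0596 0.0605 0.0604 0.0603 0.0611 0.0611] [12.5047 11.8332 11.7726 10.7996 12.6915 11.5305]
[0.0769 0.0161 0.006 ] 11.844361228668909
r [-0.9537  0.3007] n [-0.3007 -0.9537]
start [ 0.5023 -0.0069] 0.5023606937120744
shift cm tool [-49.4061   9.7419 -48.5385]
1 [-0.0018 -1.5412 -0.0012]
-1 [ 0.0012  1.6004 -0.0018]
```

>>> {"fn": "carry_out", "kwargs": {"moves": [[0,-4,0,-4,0,0.13,0],[0,-8,0,-8,0,0.26,0],[0,-12,1,-12,0,0.39,0],[0,-15,1,-15,0,0.52,0],[0,-18,2,-18,0,0.65,0],[0,-21,2,-21,0,0.78,0],[0,-24,3,-24,0,0.9,0],[0,-27,3,-27,0,1.0,0],[0,-30,4,-30,0,1.1,0],[0,-33,4,-33,0,1.2,0],[0,-36,4,-36,0,1.3,0],[0,-39,5,-39,0,1.4,0],[0,-42,5,-42,0,1.5,0],[0,-45,6,-45,0,1.6,0],[0,-48,6,-47.5,0,1.6,0],[0,-49.4,6,-48.5,0,1.6,0],[0,-49.4,6,-48.5,0,1.6,0],[0,-49.4,6,-48.5,0,1.6,0],[0,-49.4,6,-48.5,0,1.6,0]], "force": 20}}

```text
time: 2.0
position: [0.501, -0.0044, 0.1875]
tool_rot: [-0.699, 0.107, -0.106, 0.699]
ft_force: [-0.4, -0.4, -0.1]
grip_width: 0.0005
```

```bash
cat > st.py <<'E'
from h import *
import cv2,sys
o=robot.get_obs();print(o['time'],o['position'],o['q'],o['ft_force'],o['grip_width'])
T=R.from_quat(o['tool_rot']).as_matrix();print(T)
for n in sys.argv[2:]:
    cv2.imwrite(f"pics/{n}{sys.argv[1]}.png",robot.camera(n)[:,:,::-1])
th=np.radians(11.85);c=np.array([.544,-.074])
r=np.array([np.cos(th+np.radians(150)),np.sin(th+np.radians(150))]);n=np.array([-r[1],r[0]])
start=c+r*60e-3-n*51.5e-3
print('start',start,'to start, tool cm',T.T@(np.array([*start,.075])-o['position'])*100)
x=np.array([*-r,0]);y=np.array([0,0,-1.]);z=np.cross(x,y)
print('turn',R.from_matrix(T.T@np.stack([x,y,z],1)).as_rotvec())
d=o['position'][:2]-c;print('probe in (r,n) mm',d@r*1e3,d@n*1e3)
E
python3 st.py 1 wrist top
```

```text
2.0 [ 0.501  -0.0044  0.1875] [-0.2324  0.4516  1.8004  0.0005  0.8913  0.0707] [-0.4163 -0.4429 -0.0777] 0.0004683948645582383
[[ 0.9543 -0.0016  0.2988]
 [-0.2988  0.0008  0.9543]
 [-0.0017 -1.      0.0003]]
start [ 0.503  -0.0064] to start, tool cm [ 0.2716 11.2471 -0.1288]
turn [-0.0003  0.0133 -0.0017]
probe in (r,n) mm 62.53644928151908 -52.723502378891055
```

View pics/wrist1.png

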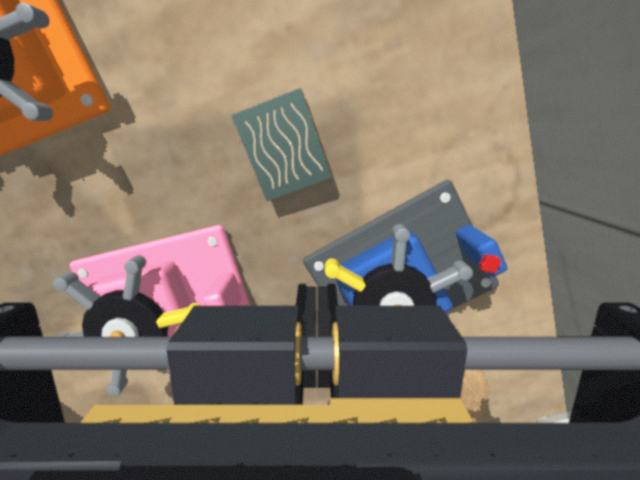

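```bash
python3 - <<'E'
from h import *
o=robot.get_obs();T=R.from_quat(o['tool_rot']).as_matrix();p=robot.camera_params('wrist');M=p['mount']
def pr(X):
    t=T.T@(X-o['position']);k=M[:3,:3].T@(t-M[:3,3]);return p['fx']*k[0]/k[2]+p['cx'],p['fy']*k[1]/k[2]+p['cy']
c=np.array([.544,-.074,.062])
for a in(0,60,120):
    t=np.radians(11.85+a);print(a,pr(c+.06*np.array([np.cos(t),np.sin(t),0])))
print(pr(c)); print('tip now',pr(o['position']+T[:,1]*.025), 'tip down',pr(np.array([.503,-.0064,.05])))
E
python3 - <<'E'
import cv2
a=cv2.imread('pics/wrist1.png')
cv2.imwrite('pics/w1c.png',cv2.resize(a[160:420,230:520],None,fx=2.2,fy=2.2))
E
```

```text
0 (np.float64(463.5553478515609), np.float64(272.47108205045896))
60 (np.float64(400.1652440946468), np.float64(234.60062270151585))
120 (np.float64(330.31870124711463), np.float64(270.71670744669336))
(np.float64(393.9889144440978), np.float64(306.31618658719947))
tip now (np.float64(318.1557459501853), np.float64(303.2277507556995)) tip down (np.float64(320.2994216429728), np.float64(239.73022559066462))
```

View pics/w1c.png

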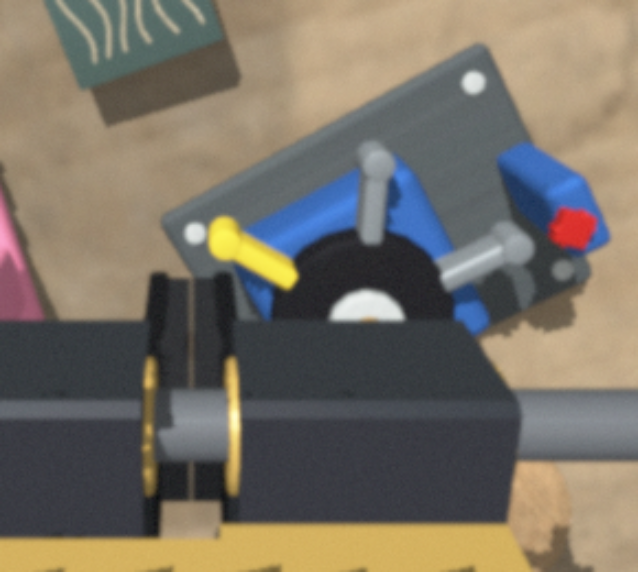

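>>> {"fn": "carry_out", "kwargs": {"moves": [[0,0.1,3,0,0,0.01,0],[0,0.2,6,0,0,0.01,0],[0,0.2,8.5,0,0,0.01,0],[0,0.2,10.5,0,0,0.01,0],[0,0.2,11.2,0,0,0.01,0],[0,0.2,11.2,0,0,0.01,0]]}}

```text
time: 2.7
position: [0.5035, -0.0058, 0.0749]
tool_rot: [-0.698, 0.111, -0.11, 0.698]
ft_force: [0.0, -0.8, 0.7]
grip_width: 0.0005
```

```bash
python3 st.py 2 wrist
```

```text
2.7 [ 0.5035 -0.0058  0.0749] [-0.2337  0.6542  1.8695  0.0001  0.6201  0.08  ] [ 0.0136 -0.7653  0.6807] 0.0004593214761582968
[[ 0.9512 -0.0021  0.3087]
 [-0.3087  0.0005  0.9512]
 [-0.0022 -1.     -0.0001]]
start [ 0.503  -0.0064] to start, tool cm [-0.0238 -0.0056 -0.0717]
turn [ 0.0001  0.003  -0.0022]
probe in (r,n) mm 59.76460428244692 -52.2175075426161
```

View pics/wrist2.png

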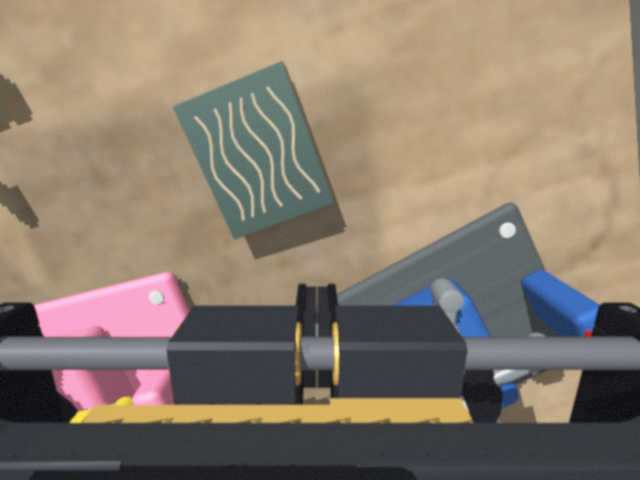

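>>> {"fn": "carry_out", "kwargs": {"moves": [[0,0,0,-0.7,0,0,0],[0,-0.25,0,-1.15,0,0,0],[0,-0.45,0,-1.6,0,0,0],[0,-0.6,0,-2.1,0,0,0],[0,-0.7,0,-2.6,0,0,0],[0,-0.8,0,-3.15,0,0,0],[0,-0.8,0,-3.7,0,0,0],[0,-0.8,0,-4.2,0,0,0],[0,-0.7,0,-4.7,0,0,0],[0,-0.6,0,-5.2,0,0,0],[0,-0.45,0,-5.7,0,0,0],[0,-0.25,0,-6.2,0,0,0],[0,0,0,-6.65,0,0,0],[0,0,0,-6.65,0,0,0]]}}

```text
time: 4.15
position: [0.4842, -0.0707, 0.0758]
tool_rot: [0.698, -0.111, 0.112, -0.698]
ft_force: [0.1, 0.8, 0.4]
grip_width: 0.0005
```

```bash
python3 st.py 3 top scene
python3 - <<'E'
import cv2
a=cv2.imread('pics/top3.png')
cv2.imwrite('pics/t3.png',cv2.resize(a[170:290,290:430],None,fx=5,fy=5,interpolation=cv2.INTER_CUBIC))
E
```

```text
4.15 [ 0.4842 -0.0707  0.0758] [-0.3739  0.6425  1.907   0.0003  0.5909 -0.0579] [0.1455 0.7981 0.3741] 0.0005362943661878744
[[ 0.9504  0.0012  0.3109]
 [-0.3109 -0.0003  0.9504]
 [ 0.0012 -1.      0.0001]]
start [ 0.503  -0.0064] to start, tool cm [-0.213   0.08    6.6962]
turn [-0.0001  0.0006  0.0012]
probe in (r,n) mm 57.830809547908956 15.461173527671965
```

View pics/t3.png

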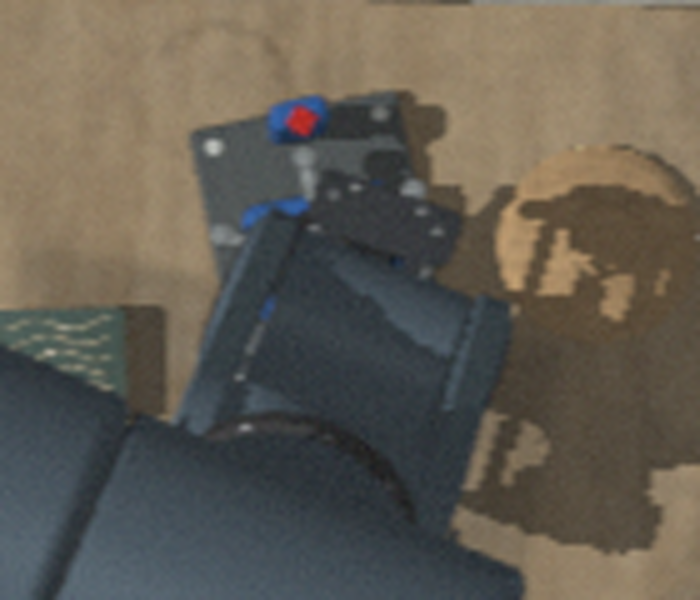

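Run:
```python
import cv2
a=cv2.imread('pics/scene3.png')
cv2.imwrite('pics/s3.png',cv2.resize(a[180:320,280:460],None,fx=4,fy=4,interpolation=cv2.INTER_CUBIC))
```

```text
(no output)
```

View pics/s3.png

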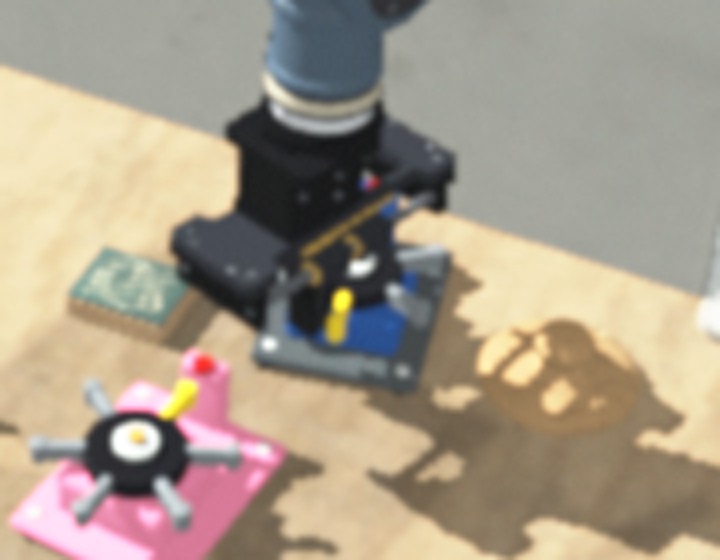

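>>> {"fn": "carry_out", "kwargs": {"moves": [[0,0,0,1.2,0,0,0],[0,0,-2.8,1.2,0,0,0],[0,0,-2.8,1.4,0,0,0],[0,0,-2.8,5,0,0,0],[0,0,-2.8,6.65,0,0,0],[0,0,-2.8,6.65,0,0,0],[0,0,0,6.65,0,0,0],[0,0,0,6.65,0,0,0],[0,0,0,5.95,0,0,0],[0,-0.35,0,5.3,0,0,0],[0,-0.6,0,4.6,0,0,0],[0,-0.75,0,3.9,0,0,0],[0,-0.8,0,3.2,0,0,0],[0,-0.8,0,2.5,0,0,0],[0,-0.7,0,1.9,0,0,0],[0,-0.55,0,1.3,0,0,0],[0,-0.4,0,0.8,0,0,0],[0,-0.2,0,0.4,0,0,0],[0,0,0,0,0,0,0],[0,0,0,0,0,0,0]]}}

```text
time: 6.25
position: [0.4844, -0.0706, 0.076]
tool_rot: [0.698, -0.111, 0.112, -0.698]
ft_force: [0.0, 2.2, 1.8]
grip_width: 0.0004
```

```bash
python3 st.py 4 scene top
python3 - <<'E'
import cv2,numpy as np
a=cv2.imread('pics/scene4.png')[180:300,310:430]
b=cv2.imread('pics/top4.png')[180:260,310:410]
cv2.imwrite('pics/s4.png',np.hstack([cv2.resize(a,(400,400)),cv2.resize(b,(400,400))]))
E
```

```text
6.25 [ 0.4844 -0.0706  0.076 ] [-0.3736  0.6422  1.9069  0.0005  0.5908 -0.0579] [0.0485 2.1503 1.8486] 0.0004331192865502704
[[ 0.9504  0.0018  0.3109]
 [-0.3109 -0.0004  0.9504]
 [ 0.0018 -1.      0.0002]]
start [ 0.503  -0.0064] to start, tool cm [-0.2285  0.0975  6.6798]
turn [-0.0002  0.0007  0.0018]
probe in (r,n) mm 57.67261791610583 15.296269144590775
```

View pics/s4.png

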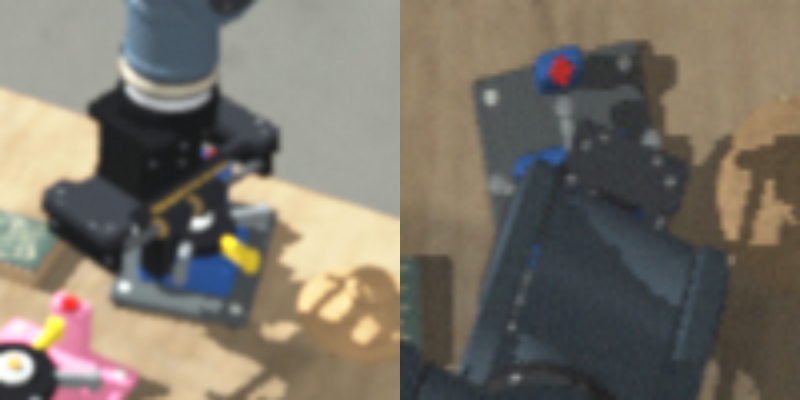

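The scene crop shows the yellow lobe now at the 240° position, so two clicks are done. The red pointer and the housing are unmoved. I'll repeat the stroke.

>>> {"fn": "carry_out", "kwargs": {"moves": [[0,0,0,1.2,0,0,0],[0,0,-2.8,1.2,0,0,0],[0,0,-2.8,1.4,0,0,0],[0,0,-2.8,5,0,0,0],[0,0,-2.8,6.65,0,0,0],[0,0,-2.8,6.65,0,0,0],[0,0,0,6.65,0,0,0],[0,0,0,6.65,0,0,0],[0,0,0,5.95,0,0,0],[0,-0.35,0,5.3,0,0,0],[0,-0.6,0,4.6,0,0,0],[0,-0.75,0,3.9,0,0,0],[0,-0.8,0,3.2,0,0,0],[0,-0.8,0,2.5,0,0,0],[0,-0.7,0,1.9,0,0,0],[0,-0.55,0,1.3,0,0,0],[0,-0.4,0,0.8,0,0,0],[0,-0.2,0,0.4,0,0,0],[0,0,0,0,0,0,0],[0,0,0,0,0,0,0]]}}

```text
time: 8.35
position: [0.4843, -0.0705, 0.0759]
tool_rot: [0.698, -0.111, 0.112, -0.698]
ft_force: [0.5, 0.9, 0.5]
grip_width: 0.0006
```

```bash
python3 st.py 5 scene top
python3 - <<'E'
import cv2,numpy as np
a=cv2.imread('pics/scene5.png')[180:300,310:430]
b=cv2.imread('pics/top5.png')[180:260,310:410]
cv2.imwrite('pics/s5.png',np.hstack([cv2.resize(a,(400,400)),cv2.resize(b,(400,400))]))
E
```

```text
8.35 [ 0.4843 -0.0705  0.0759] [-0.3736  0.6422  1.907   0.0005  0.5908 -0.058 ] [0.4642 0.8877 0.4673] 0.0005992316710184103
[[ 0.9505  0.0015  0.3108]
 [-0.3108 -0.0003  0.9505]
 [ 0.0016 -1.      0.0002]]
start [ 0.503  -0.0064] to start, tool cm [-0.2175  0.0936  6.6807]
turn [-0.0002  0.0008  0.0016]
probe in (r,n) mm 57.775124503304966 15.305685004034792
```

View pics/s5.png

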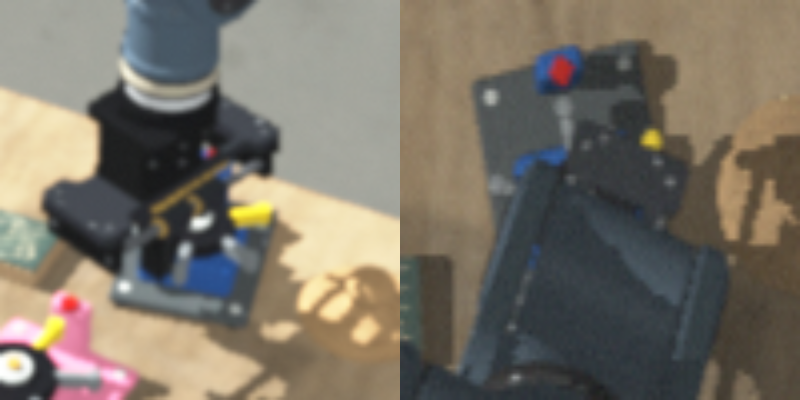

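The yellow lobe is now one click short of the pointer, at (650,140) in the top crop. That leaves one last stroke.

>>> {"fn": "carry_out", "kwargs": {"moves": [[0,0,0,1.2,0,0,0],[0,0,-2.8,1.2,0,0,0],[0,0,-2.8,1.4,0,0,0],[0,0,-2.8,5,0,0,0],[0,0,-2.8,6.65,0,0,0],[0,0,-2.8,6.65,0,0,0],[0,0,0,6.65,0,0,0],[0,0,0,6.65,0,0,0],[0,0,0,5.95,0,0,0],[0,-0.35,0,5.3,0,0,0],[0,-0.6,0,4.6,0,0,0],[0,-0.75,0,3.9,0,0,0],[0,-0.8,0,3.2,0,0,0],[0,-0.8,0,2.5,0,0,0],[0,-0.7,0,1.9,0,0,0],[0,-0.55,0,1.3,0,0,0],[0,-0.4,0,0.8,0,0,0],[0,-0.2,0,0.4,0,0,0],[0,0,0,0,0,0,0],[0,0,0,0,0,0,0]]}}

```text
time: 10.45
position: [0.4844, -0.0705, 0.0759]
tool_rot: [0.698, -0.111, 0.112, -0.698]
ft_force: [2.0, 1.8, 2.1]
grip_width: 0.0007
```

>>> {"fn": "carry_out", "kwargs": {"moves": [[0,0,0,1.2,0,0,0],[0,0,-1,1.2,0,0,0],[0,0,-5,1.2,0,0,0],[0,0,-10,1.2,0,0,0],[0,0,-14,5,0,0,0],[0,0,-15,10,0,0,0],[0,-1,-15,15,0,0,0],[0,-3,-15,20,0,0,0],[0,-5,-15,25,0,0,0],[0,-7,-15,30,0,0,0],[0,-7,-15,30,0,0,0],[0,-7,-15,30,0,0,0]]}}

```text
time: 11.65
position: [0.5089, 0.2402, 0.2261]
tool_rot: [-0.699, 0.109, -0.109, 0.699]
ft_force: [-0.3, -0.3, 0.4]
grip_width: 0.0009
```

```bash
python3 st.py 6 scene top
python3 - <<'E'
import cv2,numpy as np
a=cv2.imread('pics/scene6.png')[180:300,310:430]
b=cv2.imread('pics/top6.png')[180:260,310:410]
cv2.imwrite('pics/s6.png',np.hstack([cv2.resize(a,(300,400)),cv2.resize(b,(500,400))]))
E
```

```text
11.65 [0.5089 0.2402 0.2261] [0.2424 0.4703 1.6142 0.0001 1.0564 0.5517] [-0.2943 -0.2716  0.4345] 0.0008560484683870045
[[ 0.9526  0.0007  0.3044]
 [-0.3044  0.0003  0.9526]
 [ 0.0005 -1.      0.0005]]
start [ 0.503  -0.0064] to start, tool cm [  6.934   15.0991 -23.6777]
turn [-0.0005  0.0075  0.0005]
probe in (r,n) mm 131.19583948378022 -287.6813707649906
```

View pics/s6.png

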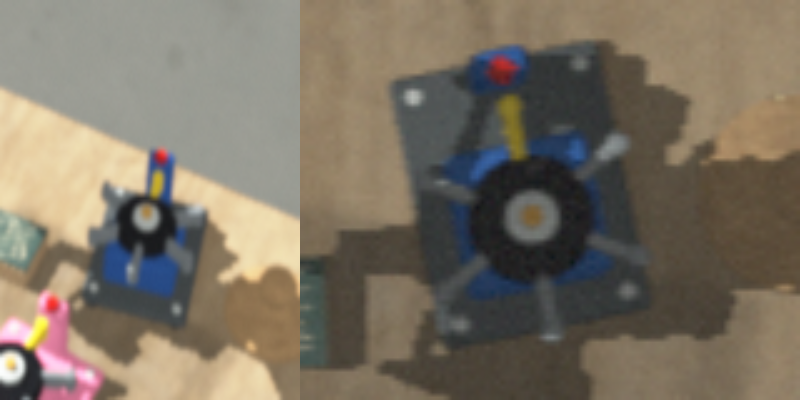

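View pics/top6.png

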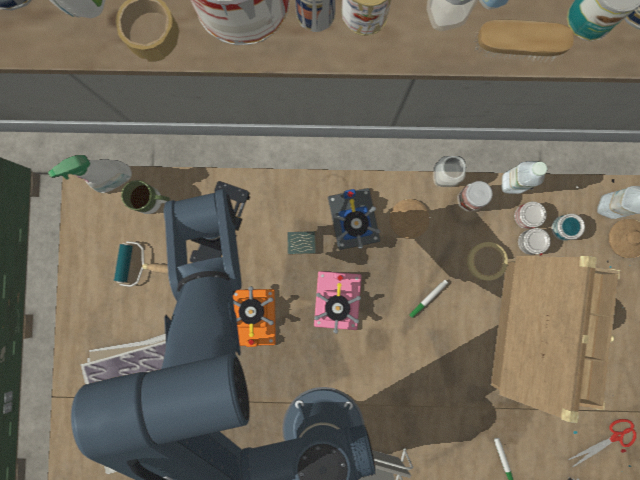

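The top view shows the yellow lobe at the red pointer. The counter and the other objects sit where they were, and the arm is clear of everything.

```bash
python3 -c "
from rig import robot
print(robot.hand_in())"
```

```text
the job is handed in; nothing more can be done
None
```

The yellow lobe of the blue tally counter now rests at the red pointer. The wheel started four clicks behind. I pushed it round anticlockwise with the closed fingertips, one lobe and one click per stroke. The camera pictures after each of the first three strokes showed one click gained.

- **Last pictures:** after the fourth stroke, with the arm withdrawn, the top and scene views showed the yellow lobe in line with the pointer. By eye, the counter and the other objects I could see had not moved. The arm and its shadow hid the end of the brayer's handle.
- **Forces and time:** the forces read at the end of each stroke were about 1 to 3.5 N, well under the 18 N that would slide the counter. The forces within the strokes were not read. The clock stood at about 11.8 s when I handed in.

No check failed or disagreed with another. I did not look again after handing in.

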